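Cactus pot back into its planter on the radiator shelf

TASK

Put the cactus in the tapered terracotta pot back into the blue glazed planter: lift the pot by its rim, lower it into the planter without dropping it, let it settle upright and fully home in the taper, and let go. Leave the grey bowl and the straight white pot where they are, and keep the planter standing upright on the shelf.

Things in the scene. Friction and masses are not known exactly. Their poses are not given: they have to be found in the camera images.
- cactus_pot: Terracotta pot with a small round green cactus, one rigid piece, about 0.22 kg, standing upright and loose. Origin: centre of its underside, z axis up; round, so yaw means nothing. The foot is 32 mm across and widens evenly to 58 mm at 54 mm height; from 54 to 90 mm height it is a straight collar 58 mm across, the place to grip from above. The cactus, 38 mm across, stands in the middle of the top and ends at 108 mm height.
- planter: Blue glazed round ceramic planter, empty, about 0.6 kg, loose on the shelf, 71 mm tall, 76 mm across at rim and foot and narrower between. Origin: centre of its underside, z axis up. Its cavity opens upward, 55 mm across at the rim, and narrows evenly to about 28 mm at the floor, 14 mm above the underside. It has the pot's own taper: the seated pot hangs by its sides with its underside about 24 mm above the planter's underside and its collar wholly above the rim.
- bowl: Grey ceramic bowl, empty, 110 mm across the rim, 48 mm tall, loose; a bystander to leave alone. Origin: centre of its underside, z up.
- white_pot: White plastic straight-sided pot with a pale green succulent, 66 mm across, 85 mm tall to its rim, about 105 mm with the plant, loose; a bystander to leave alone. Origin: centre of its underside, z up.
Mind the look-alikes: they are no part of the job. Leave any red look-alike of the planter alone.

How it is judged:
By the outcome, as a careful person would: the job done as asked, in the order asked, and still so for the second after the job is handed in, with the robot touching nothing.
It also fails if it takes over 38 s, if anything falls off the work surface, if the arm or the gripper's body presses on something with over 40 N, if the wrist force passes 120 N, or if a joint passes its speed limit or range.

ROBOT

A 7-joint arm with a two-finger parallel gripper is mounted at the origin on the work surface. World frame = base frame: x ahead of the robot, y to its left, z up, the work surface at z = 0. Lengths are in m, angles in rad, forces in N, time in s.
With the tool pointing down it reaches from about 0.425 to 0.8 m from the base axis. Payload 8.3 kg.
Tool frame: the origin (TCP) lies between the finger pads; the fingertips stand 11 mm ahead of it and the grasp point (between the pads) lies 8 mm behind it (ctrl.nose_length is the distance from the TCP to the fingertips, in m); z points along the fingers, y is the direction in which the jaws open and shut (so a half turn about z gives the same grasp; the last joint's range is limited). The gripper opens to 85 mm and grips with 20 to 120 N. Pads are 22 mm wide; open, the fingers measure 114 mm over their backs; the gripper's body (76 mm by 85 mm) begins 54 mm behind the grasp point. The pads swing forward as they close: fully open they stand 13 mm farther back than shut.
Start: joints at [-1.272, 0.383, 0.016, 1.37, -0.006, 1.388, -0.046], TCP at [0.221, 0.585, 0.211] pointing down, gripper open.
Joint ranges: [-2.95, 2.95], [-0.25, 2.06], [-1.52, 1.56], [0.18, 2.33], [-1.44, 4.58], [0.02, 2.06], [-3.01, 3.01]. Speed limits (rad/s): [2.39, 2.39, 3.01, 3.01, 3.14, 3.14, 3.14].

INTERFACE

Orientations are given as a rotation vector (axis times angle).
In Python, from rig import ctrl gives the robot as it stands. The module is installed in compiled form; this text tells all that it offers.
- The arm moves only by the shell command python3 -m inch 'ROWS'. ROWS is JSON, a list of rows, each a list of 7 numbers: the turn, a rotation vector about the tool's x, y, z in rad, then the shift along the tool's x, y, z in m, then the gripper command: -1 is fully open, 1 is shut, values between are in proportion. In form: [[rx, ry, rz, tx, ty, tz, grip], ...]. A call has exactly 8 rows; each row is the pose to reach, as a shift and turn from the pose measured when the call began, along the tool's axes at that moment; what a row does not reach only later rows make up. A row lasts 1/12 s, in which the tool goes at most 41.7 mm and 7.16 degrees, less where a joint would pass 70% of its speed; a pose out of reach is approached as far as the arm can. A call with a gripper value outside its range is refused whole. The fingers move at their own pace and stop on an object; the grip force is fixed at half the most. Time passes only in rows, so rows that repeat a pose let the fingers close, or fill a call up. It gives the time, the measured TCP pose, the force and the opening at its end, in the units of the state.
- ctrl.observe(): the state, without advancing time (a new reading comes with each control period).
- ctrl.camera(name): name is "side" or "top"; returns the picture (480x640x3 uint8, blue, green, red); there is no depth.
- ctrl.calibration(name): a dict with "fx", "fy", "cx", "cy" (pixels), "pose" (4x4, takes a point from camera to world coordinates). Camera axes: x right, y up, looking along -z (the intrinsics and any distortion apply to the point x, -y, -z); pixel columns grow to the right and rows downward; lengths in m; the calibration is good to about 2 mm. A picture is of the moment at which its call begins. calibration takes no time and is no camera call.
- ctrl.job_done(): hands the job in, once; it reports no verdict.
Trained networks look in the newest picture that a camera, given by its name, has taken for a name from the list of things; names that differ only in an ending like _2 or _b are one class to them, and where a whole thing is asked for, a point or a joint stands for the part that bears it (a point fixed in the world has none). Each returns a list of dicts, best first, with "confidence" (0 to 1); they miss things now and then, are a little off and sometimes report something else, mostly with a low value. They report only what shows in the picture. A call takes as long as a camera call. They do not tell look-alikes from the thing itself.
- ctrl.look_for(label, camera): "position" ([x, y, z] in m, in world coordinates, good to about 4 mm: the middle of the surface that is visible of it).
- ctrl.cut_out(label, camera): "pixels" (480x640 bool, what is visible of it).
The state is a dict: "t": time; "qpos": joint angles; "qd": joint speeds; "joint_torque": joint torques, N m; "position": TCP position; "ee_rot": TCP orientation; "wrist_force": force on the tool from outside, world axes, zero at the start; "ft_torque": the same for the moment, N m; "opening": finger opening in m.
Only numpy, scipy, OpenCV 4.12 (cv2) and the standard library are available. Lean on these libraries where they do the work, as an engineer would, in place of code of your own. Each camera call takes 0.05 s, during which the arm holds its last target.

## Working session

There is one attempt and no reset: what is moved stays moved. The work goes in short steps, Python scripts to look and compute and a shell command to move; the robot and the scene stay as the last step left them, time stands still between calls to the robot, and variables do not carry over. Pictures are saved under pics/ and viewed, and the job is handed in when it is done.

```bash
mkdir -p pics; python3 - <<'E'
from rig import ctrl
import cv2,numpy as np
s=ctrl.observe();print({k:np.round(v,3) for k,v in s.items()})
for c in("side","top"):
    im=ctrl.camera(c);cv2.imwrite(f"pics/{c}0.png",im)
    k=ctrl.calibration(c);print(c,{a:np.round(b,3) for a,b in k.items()})
    for l in("cactus_pot","planter","bowl","white_pot"):
        print(l,[(np.round(d["position"],3).tolist(),round(d["confidence"],2)) for d in ctrl.look_for(l,c)][:4])
print(ctrl.observe()["t"])
E
```

```text
{'t': np.float64(0.0), 'qpos': array([-1.272,  0.384,  0.016,  1.371, -0.006,  1.388, -0.046]), 'qd': array([ 0.002, -0.001,  0.   ,  0.002,  0.001, -0.   , -0.001]), 'joint_torque': array([-0.0000e+00, -6.2759e+01,  8.4400e-01, -3.7183e+01,  1.7000e-02,
        1.4000e-02,  0.0000e+00]), 'position': array([0.221, 0.584, 0.21 ]), 'ee_rot': array([-5.65e-01, -3.09e+00,  3.00e-03]), 'wrist_force': array([-0.058, -0.429, -0.348]), 'ft_torque': array([0.007, 0.008, 0.019]), 'opening': np.float64(0.085)}
side {'fx': np.float64(508.489), 'fy': np.float64(508.489), 'cx': np.float64(312.433), 'cy': np.float64(243.681), 'pose': array([[ 0.672,  0.436, -0.599,  0.004],
       [-0.741,  0.417, -0.526, -0.463],
       [ 0.021,  0.797,  0.603,  0.57 ],
       [ 0.   ,  0.   ,  0.   ,  1.   ]])}
cactus_pot [([0.566, -0.098, 0.075], 0.8)]
planter [([0.614, 0.141, 0.051], 0.76), ([0.639, 0.266, 0.052], 0.58)]
bowl [([0.442, 0.32, 0.031], 0.58)]
white_pot [([0.403, -0.329, 0.078], 0.71)]
top {'fx': np.float64(527.025), 'fy': np.float64(527.025), 'cx': np.float64(322.988), 'cy': np.float64(234.41), 'pose': array([[-0.01 ,  0.999, -0.051,  0.469],
       [-1.   , -0.009,  0.028,  0.027],
       [ 0.028,  0.052,  0.998,  1.13 ],
       [ 0.   ,  0.   ,  0.   ,  1.   ]])}
cactus_pot [([0.579, -0.083, 0.089], 0.56)]
planter [([0.628, 0.156, 0.059], 0.66), ([0.653, 0.279, 0.056], 0.57)]
bowl [([0.43, 0.306, 0.019], 0.87)]
white_pot [([0.425, -0.308, 0.082], 0.79)]
0.5
```

View pics/side0.png

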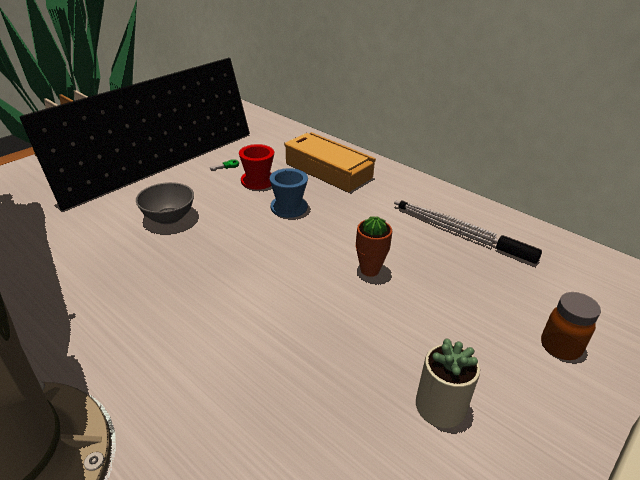

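View pics/top0.png

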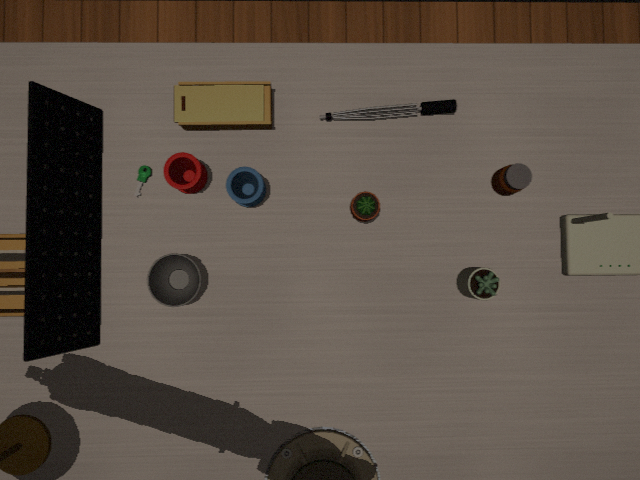

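Candidates for "planter": blue cup at side (289,190) / top (245,186), and red cup at side (257,165) / top (185,172). The blue one fits the description and the red one is the look-alike. The cactus pot is at side (373,245) / top (365,206). I'll confirm with a crop and fit the poses to the silhouettes.

```bash
cat > h.py <<'E'
from rig import ctrl
import cv2,numpy as np
from scipy.optimize import minimize
def proj(P,c):
    k=ctrl.calibration(c);T=np.linalg.inv(k["pose"]);p=P@T[:3,:3].T+T[:3,3]
    return np.c_[k["cx"]+k["fx"]*p[:,0]/-p[:,2],k["cy"]+k["fy"]*-p[:,1]/-p[:,2]]
a=np.linspace(0,2*np.pi,40)
POT=[(0,.016),(.054,.029),(.09,.029)]
def sil(xy,prof,c,z0=0,S=4):
    m=np.zeros((480*S,640*S),np.uint8)
    R=[proj(np.c_[xy[0]+r*np.cos(a),xy[1]+r*np.sin(a),np.full(40,z+z0)],c) for z,r in prof]
    for p,q in zip(R,R[1:]):
        cv2.fillConvexPoly(m,cv2.convexHull(((np.r_[p,q]+.5)*S).astype(np.int32)),1)
    return cv2.resize(m.astype(np.float32),(640,480),interpolation=cv2.INTER_AREA)
def fit(mask,prof,c,x0,z0=0):
    m=mask.astype(np.float32)
    f=lambda x:np.abs(sil(x,prof,c,z0)-m).sum()
    r=minimize(f,x0,method="Nelder-Mead",options=dict(initial_simplex=np.array(x0)+[[0,0],[.01,0],[0,.01]],xatol=1e-4))
    return r.x,r.fun/m.sum()
E
python3 - <<'E'
from h import *
POTC=POT+[(.0901,.019),(.1,.017),(.108,.006)]
for c in("side","top"):
    im=ctrl.camera(c)
    for l,x0 in(("cactus_pot",(.575,-.09)),("planter",(.62,.15))):
        for d in ctrl.cut_out(l,c)[:3]:
            m=d["pixels"]; b=im[m].mean(0)
            if l=="planter" and b[2]>b[0]: print("red skipped");continue
            for w in((None,) if l!="planter" else (.022,.026,.030)):
                pr=POTC if w is None else [(0,.038),(.006,.038),(.016,w),(.071,.038)]
                x,e=fit(m,pr,c,x0);print(c,l,m.sum(),w,x.round(4),round(e,3))
im=cv2.imread("pics/side0.png")[120:300,220:420];cv2.imwrite("pics/crop.png",cv2.resize(im,None,fx=3.3,fy=3.3,interpolation=cv2.INTER_CUBIC))
E
```

```text
side cactus_pot 1614 None [ 0.5842 -0.0875] 0.043
side planter 1544 0.022 [0.628 0.153] 0.063
side planter 1544 0.026 [0.6288 0.1537] 0.058
side planter 1544 0.03 [0.6294 0.1543] 0.075
red skipped
top cactus_pot 686 None [ 0.5792 -0.0865] 0.066
top planter 1269 0.022 [0.6251 0.1558] 0.032
top planter 1269 0.026 [0.6251 0.1558] 0.032
top planter 1269 0.03 [0.6251 0.1558] 0.032
```

View pics/crop.png

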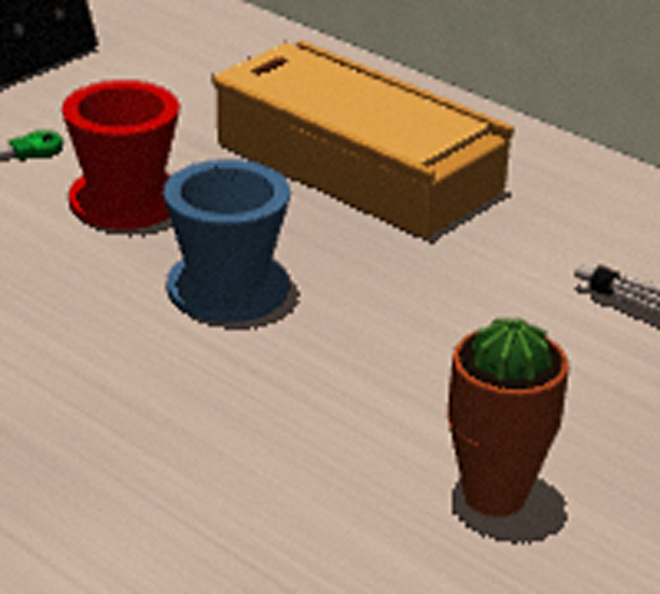

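The crop confirms it: the blue cup is the planter, with the red one behind it at left and the terracotta cactus at lower right. The two cameras agree to within 5 mm, and to about 1.5 mm on the vector from pot to planter. I'll move above the pot.

```bash
cat > g.py <<'E'
import sys
from rig import ctrl
import numpy as np
from scipy.spatial.transform import Rotation as R
s=ctrl.observe();r=R.from_rotvec(s["ee_rot"])
t=np.array([float(v) for v in sys.argv[1:4]])
print("t",s["t"],"pos",s["position"].round(4),"F",s["wrist_force"].round(2),"open",round(s["opening"],4),"tool y/z",r.as_matrix()[:,1].round(3),r.as_matrix()[:,2].round(4))
print("shift",r.inv().apply(t-s["position"]).round(4))
z=r.as_matrix()[:,2]; print("levelling turn(tool)",r.inv().apply(np.cross(z,[0,0,-1])).round(4))
E
python3 g.py .582 -.087 .21
```

```text
t 0.8 pos [0.2212 0.5845 0.2112] F [0.37 0.34 0.19] open 0.0854 tool y/z [ 0.354  0.935 -0.   ] [-1.e-04 -0.e+00 -1.e+00]
shift [-0.5752 -0.5003  0.0012]
levelling turn(tool) [-0.     -0.0001 -0.    ]
```

```bash
python3 -m inch '[[0,0,0,-0.03,-0.026,0,-1],[0,0,0,-0.06,-0.052,0,-1],[0,0,0,-0.09,-0.078,0,-1],[0,0,0,-0.12,-0.104,0,-1],[0,0,0,-0.15,-0.13,0,-1],[0,0,0,-0.18,-0.157,0,-1],[0,0,0,-0.21,-0.183,0,-1],[0,0,0,-0.24,-0.209,0,-1]]'; python3 g.py .582 -.087 .21
```

```text
t: 1.47
position: [0.3723, 0.3023, 0.2115]
ee_rot: [0.565, 3.09, 0.001]
wrist_force: [0.7, -0.1, 0.2]
opening: 0.0854
t 1.4667 pos [0.3723 0.3023 0.2115] F [ 0.67 -0.11  0.23] open 0.0854 tool y/z [0.354 0.935 0.001] [ 3.e-04  8.e-04 -1.e+00]
shift [-0.334  -0.2898  0.0013]
levelling turn(tool) [0.0009 0.     0.    ]
```

```bash
python3 -m inch '[[0,0,0,-0.03,-0.026,0,-1],[0,0,0,-0.06,-0.052,0,-1],[0,0,0,-0.09,-0.078,0,-1],[0,0,0,-0.12,-0.104,0,-1],[0,0,0,-0.15,-0.13,0,-1],[0,0,0,-0.18,-0.157,0,-1],[0,0,0,-0.21,-0.183,0,-1],[0,0,0,-0.24,-0.209,0,-1]]'; python3 g.py .582 -.087 .21
```

```text
t: 2.13
position: [0.5234, 0.02, 0.2118]
ee_rot: [0.565, 3.089, 0.002]
wrist_force: [1.5, -0.3, -0.7]
opening: 0.0855
t 2.1333 pos [0.5234 0.02   0.2118] F [ 1.5  -0.31 -0.75] open 0.0855 tool y/z [0.354 0.935 0.002] [ 0.0014  0.0012 -1.    ]
shift [-0.0927 -0.0794  0.0018]
levelling turn(tool) [0.0016 0.0009 0.    ]
```

```bash
python3 -m inch '[[0,0,0,-0.03,-0.026,0,-1],[0,0,0,-0.055,-0.047,0.01,-1],[0,0,0,-0.075,-0.064,0.02,-1],[0.001,0.001,0,-0.087,-0.075,0.035,-1],[0.0016,0.001,0,-0.0927,-0.0794,0.05,-1],[0.0016,0.001,0,-0.0927,-0.0794,0.06,-1],[0.0016,0.001,0,-0.0927,-0.0794,0.06,-1],[0.0016,0.001,0,-0.0927,-0.0794,0.06,-1]]'; python3 g.py .582 -.087 .064
python3 - <<'E'
from h import *
for c in("side","top"):
    cv2.imwrite(f"pics/{c}1.png",ctrl.camera(c))
s=cv2.imread("pics/side1.png")[100:400,250:550];t=cv2.imread("pics/top1.png")[50:350,200:500]
cv2.imwrite("pics/a1.png",cv2.resize(np.hstack([s,t]),None,fx=1.33,fy=1.33))
E
```

```text
t: 2.8
position: [0.5817, -0.0858, 0.1515]
ee_rot: [-0.563, -3.089, -0.001]
wrist_force: [0.6, -0.5, 1.1]
opening: 0.0854
t 2.8 pos [ 0.5817 -0.0858  0.1515] F [ 0.59 -0.51  1.13] open 0.0854 tool y/z [0.353 0.936 0.   ] [-1.3e-03  7.0e-04 -1.0e+00]
shift [-0.0008 -0.0011  0.0875]
levelling turn(tool) [ 0.0002 -0.0014 -0.    ]
```

View pics/a1.png

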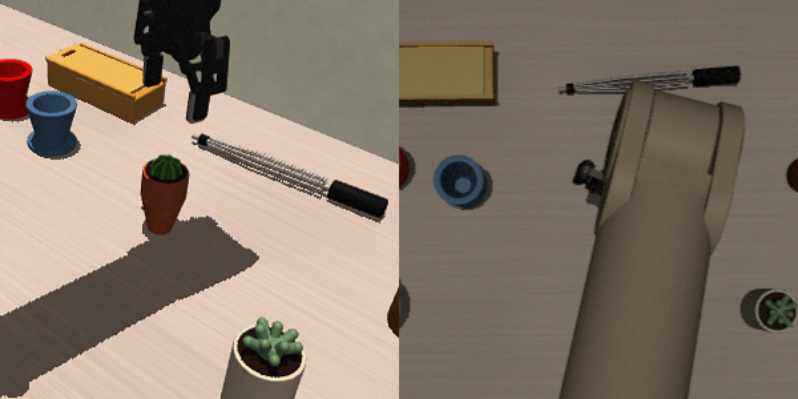

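The arm covers the pot in the top view. In the side view the open fingertips are at crop (152,85) and (198,120), above the pot at (165,190). I'll check their midpoint against the projected tool axis.

```bash
python3 - <<'E'
from h import *
p=lambda P:((proj(np.array(P),"side")-[250,100])*1.333).round(1).tolist()
x,y=.5817,-.0858
print([p([[x,y,z]]) for z in(.1515,.1405,.1535)])
d=np.array([.353,.936])*.0425
for s in(1,-1): print(p([[x+s*d[0],y+s*d[1],.1535]]))
for X in((.5842,-.0875),(.582,-.087),(.5792,-.0865)): print(X,p([[*X,.108]]),p([[*X,0]]))
im=cv2.imread("pics/side1.png")[100:300,300:460];cv2.imwrite("pics/b1.png",cv2.resize(im,None,fx=3,fy=3,interpolation=cv2.INTER_CUBIC))
m=[d for d in ctrl.cut_out("cactus_pot","side")]
E
```

```text
[[[168.3, 127.6]], [[167.4, 135.5]], [[168.5, 126.1]]]
[[149.5, 109.5]]
[[189.0, 144.0]]
(0.5842, -0.0875) [[167.2, 157.9]] [[159.4, 226.0]]
(0.582, -0.087) [[165.8, 158.5]] [[158.0, 226.6]]
(0.5792, -0.0865) [[164.1, 159.2]] [[156.4, 227.4]]
```

View pics/b1.png

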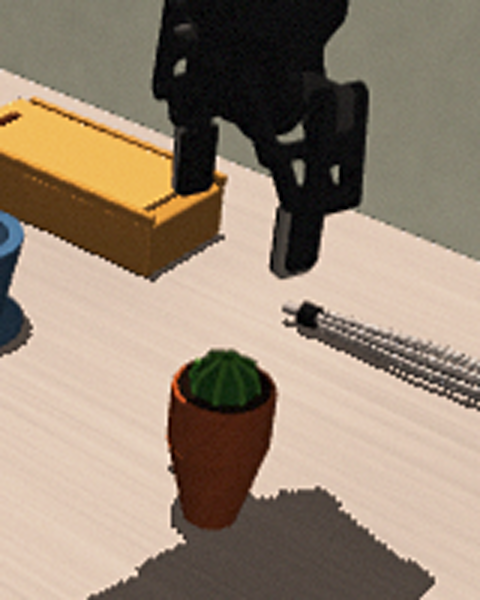

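The fingertips appear about 17 px higher in the side view than the stated geometry predicts. I'll sort that out before descending, using both views.

```bash
python3 - <<'E'
from h import *
print(ctrl.nose_length, ctrl.observe()["position"],ctrl.observe()["t"])
x,y=ctrl.observe()["position"][:2]
for c,(u0,v0,u1,v1) in(("side",(300,60,460,300)),("top",(300,90,480,290))):
    im=ctrl.camera(c)
    S=3
    big=cv2.resize(im[v0:v1,u0:u1],None,fx=S,fy=S,interpolation=cv2.INTER_CUBIC)
    big=np.clip(big.astype(float)*1.8,0,255).astype(np.uint8)
    for z,col in((.1405,(255,255,0)),(.1535,(0,255,255)),(.19,(255,0,255))):
        for s in(1,0,-1):
            q=((proj(np.array([[x+s*.015,y+s*.0398,z]]),c)[0]+.5-[u0,v0])*S).astype(int)
            cv2.circle(big,tuple(int(i) for i in q),3,col,-1)
    cv2.imwrite(f"pics/c_{c}.png",big[:600])
E
```

```text
0.011 [ 0.58263349 -0.08595002  0.15298513] 2.95
```

View pics/c_side.png

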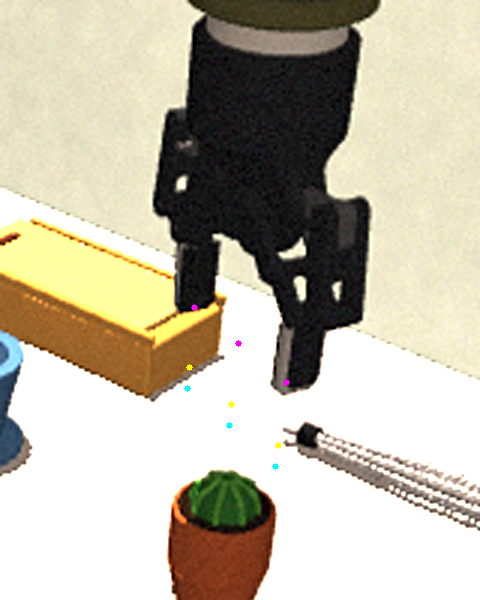

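View pics/c_top.png

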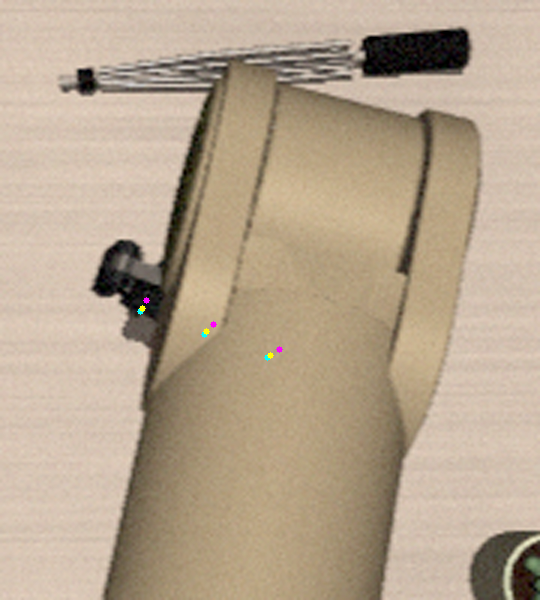

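The side view puts the real fingertips near z≈0.19 (the magenta dots sit on them), where the stated geometry gives about 0.155. The top view rules out a horizontal offset as the cause. I'll descend in steps, using the camera as reference. 60 mm is safe under either reading.

```bash
python3 -m inch '[[0,0,0,0,-0.001,0.015,-1],[0,0,0,0,-0.001,0.03,-1],[0,0,0,0,-0.001,0.042,-1],[0,0,0,0,-0.001,0.052,-1],[0,0,0,0,-0.001,0.058,-1],[0,0,0,0,-0.001,0.06,-1],[0,0,0,0,-0.001,0.06,-1],[0,0,0,0,-0.001,0.06,-1]]'; python3 g.py .582 -.087 .064
cat > v.py <<'E'
import sys
from h import *
n,off=sys.argv[1],float(sys.argv[2])
x,y,zz=ctrl.observe()["position"]
u0,v0,u1,v1=[int(v) for v in sys.argv[3].split(",")]
im=ctrl.camera("side");S=3
big=cv2.resize(im[v0:v1,u0:u1],None,fx=S,fy=S,interpolation=cv2.INTER_CUBIC)
big=np.clip(big.astype(float)*1.6,0,255).astype(np.uint8)
w=float(sys.argv[4]) if len(sys.argv)>4 else .0425
for z,col in((zz,(255,255,0)),(zz+off,(255,0,255))):
    for s in(1,0,-1):
        q=((proj(np.array([[x+s*.353*w,y+s*.936*w,z]]),"side")[0]+.5-[u0,v0])*S).astype(int)
        cv2.circle(big,tuple(int(i) for i in q),3,col,-1)
cv2.imwrite(f"pics/{n}.png",big)
E
python3 v.py d1 .037 300,120,460,300
```

```text
t: 3.72
position: [0.5827, -0.0873, 0.0934]
ee_rot: [0.563, 3.089, 0.001]
wrist_force: [-0.1, -0.5, 0.9]
opening: 0.0854
t 3.7167 pos [ 0.5827 -0.0873  0.0934] F [-0.15 -0.48  0.88] open 0.0854 tool y/z [0.353 0.936 0.001] [ 2.3e-03  3.0e-04 -1.0e+00]
shift [ 0.0008 -0.      0.0294]
levelling turn(tool) [0.0011 0.002  0.    ]
```

View pics/d1.png

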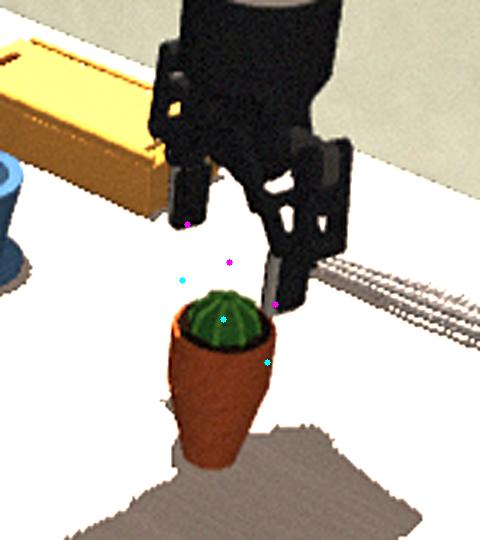

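```bash
python3 - <<'E'
from h import *
im=ctrl.camera("top");S=4;u0,v0,u1,v1=300,110,460,250
big=cv2.resize(im[v0:v1,u0:u1],None,fx=S,fy=S,interpolation=cv2.INTER_CUBIC)
big=np.clip(big.astype(float)*2.2,0,255).astype(np.uint8)
for (x,y,z),col in(((.5827,-.0873,.128),(255,0,255)),((.618,-.056,.0955),(0,255,255))):
  for e in(-.011,.011):
    for w in(.0425,.057):
      P=[[x+.353*w+.936*e,y+.936*w-.353*e,z]]
      q=((proj(np.array(P),"top")[0]+.5-[u0,v0])*S).astype(int);cv2.circle(big,tuple(int(i) for i in q),3,col,-1)
cv2.imwrite("pics/e1.png",big)
E
```

```text
(no output)
```

View pics/e1.png

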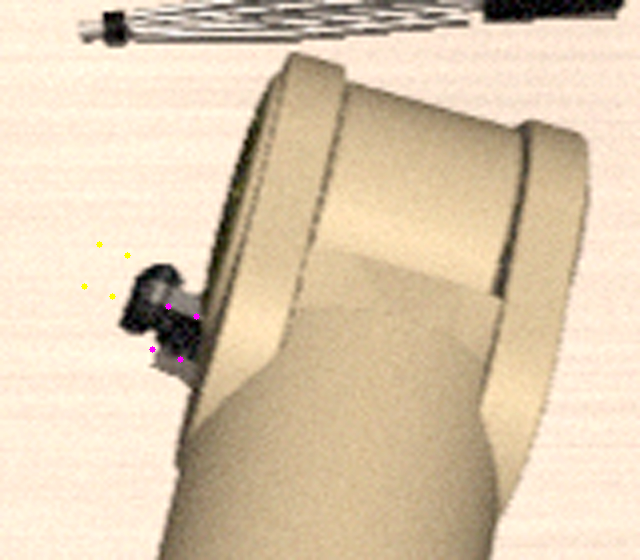

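The top view fits the magenta hypothesis (laterally right, about 35 mm higher than reported) and rules out yellow. I'll go down another 35 mm and look again.

```bash
python3 -m inch '[[0.001,0.002,0,0.001,0,0.005,-1],[0.001,0.002,0,0.001,0,0.012,-1],[0.001,0.002,0,0.001,0,0.02,-1],[0.001,0.002,0,0.001,0,0.027,-1],[0.001,0.002,0,0.001,0,0.032,-1],[0.001,0.002,0,0.001,0,0.035,-1],[0.001,0.002,0,0.001,0,0.035,-1],[0.001,0.002,0,0.001,0,0.035,-1]]'; python3 g.py .582 -.087 .03
python3 v.py d2 .035 300,120,460,300
```

```text
t: 4.48
position: [0.5819, -0.087, 0.0584]
ee_rot: [0.563, 3.09, 0.0]
wrist_force: [-0.1, 0.5, 0.3]
opening: 0.0854
t 4.4833 pos [ 0.5819 -0.087   0.0584] F [-0.12  0.54  0.26] open 0.0854 tool y/z [0.353 0.936 0.   ] [ 3.e-04  1.e-04 -1.e+00]
shift [-0.0001  0.      0.0284]
levelling turn(tool) [ 0.0002  0.0002 -0.    ]
```

View pics/d2.png

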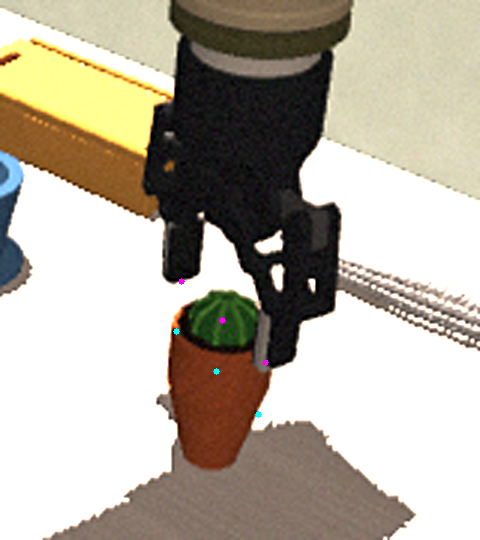

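```bash
python3 -m inch '[[0,0,0,0,0,0.005,-1],[0,0,0,0,0,0.01,-1],[0,0,0,0,0,0.015,-1],[0,0,0,0,0,0.02,-1],[0,0,0,0,0,0.024,-1],[0,0,0,0,0,0.025,-1],[0,0,0,0,0,0.025,-1],[0,0,0,0,0,0.025,-1]]'; python3 g.py .582 -.087 .03
python3 v.py d3 .035 300,120,460,300
```

```text
t: 5.2
position: [0.5822, -0.0871, 0.0337]
ee_rot: [0.563, 3.09, 0.0]
wrist_force: [-0.7, -0.2, 0.7]
opening: 0.0854
t 5.2 pos [ 0.5822 -0.0871  0.0337] F [-0.69 -0.19  0.72] open 0.0854 tool y/z [0.353 0.936 0.   ] [ 8.e-04 -1.e-04 -1.e+00]
shift [0.0002 0.     0.0037]
levelling turn(tool) [0.0002 0.0008 0.    ]
```

View pics/d3.png

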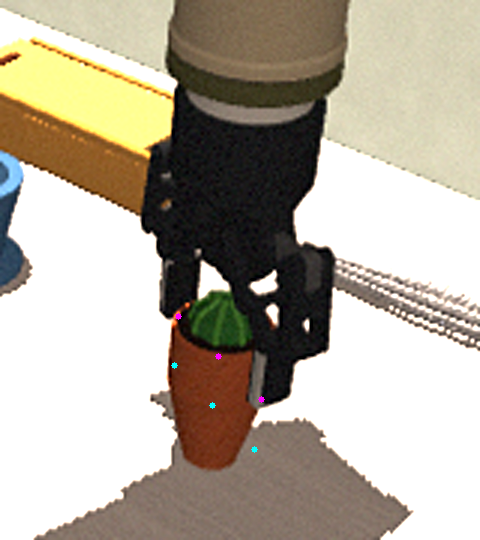

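The pads straddle the collar: the near pad's lower end is at (255,405) and the far one is behind the rim at (180,310). Closing.

```bash
python3 -m inch '[[0,0,0,0,0,0,-0.6],[0,0,0,0,0,0,-0.4],[0,0,0,0,0,0,-0.2],[0,0,0,0,0,0,0.2],[0,0,0,0,0,0,1],[0,0,0,0,0,0,1],[0,0,0,0,0,0,1],[0,0,0,0,0,0,1]]'; python3 g.py .582 -.087 .15
python3 v.py d4 .035 300,120,460,300 .029
```

```text
t: 5.92
position: [0.5827, -0.0876, 0.0347]
ee_rot: [0.564, 3.088, 0.0]
wrist_force: [-1.6, -0.7, 6.0]
opening: 0.0568
t 5.9167 pos [ 0.5827 -0.0876  0.0347] F [-1.63 -0.7   6.01] open 0.0568 tool y/z [0.353 0.936 0.   ] [ 2.2e-03 -3.0e-04 -1.0e+00]
shift [ 0.0006  0.0003 -0.1153]
levelling turn(tool) [0.0005 0.0021 0.    ]
```

View pics/d4.png

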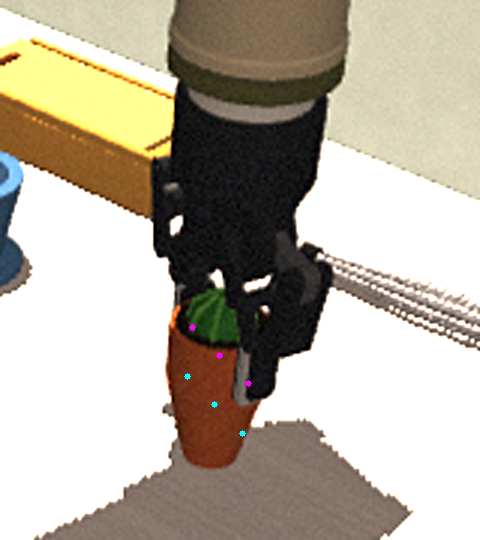

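Gripped: the opening of 56.8 mm matches the collar. Lifting.

```bash
python3 -m inch '[[0,0,0,0,0,-0.005,1],[0,0,0,0,0,-0.02,1],[0,0.001,0,0,0,-0.04,1],[0,0.001,0,0,0,-0.06,1],[0,0.002,0,0,0,-0.08,1],[0,0.002,0,0,0,-0.1,1],[0,0.002,0,0,0,-0.11,1],[0,0.002,0,0,0,-0.11,1]]'; python3 g.py .628 .154 .145
python3 v.py f1 .035 260,80,440,270 .029
```

```text
t: 6.63
position: [0.5838, -0.0877, 0.147]
ee_rot: [0.563, 3.087, 0.002]
wrist_force: [0.2, -0.7, -3.4]
opening: 0.0567
t 6.6333 pos [ 0.5838 -0.0877  0.147 ] F [ 0.2  -0.72 -3.37] open 0.0567 tool y/z [0.353 0.936 0.002] [ 4.3e-03  4.0e-04 -1.0e+00]
shift [0.044  0.2418 0.0023]
levelling turn(tool) [ 0.0019  0.0038 -0.    ]
```

View pics/f1.png

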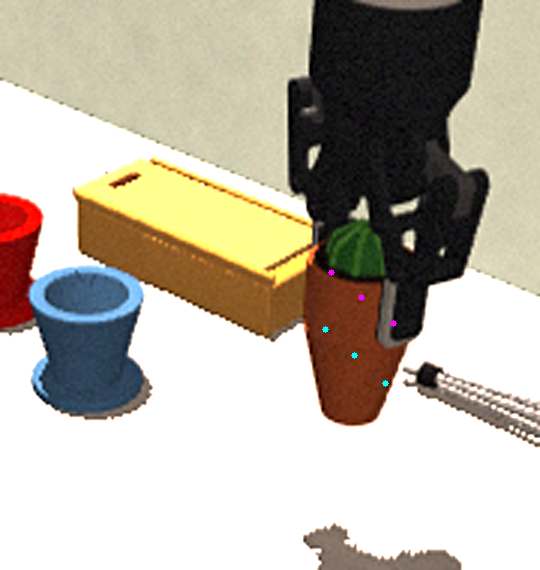

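The pot is held upright at (355,330), clear of the shelf. Carrying it over the planter.

```bash
python3 -m inch '[[0,0.001,0,0.002,0.015,0,1],[0,0.002,0,0.007,0.045,0,1],[0.001,0.003,0,0.014,0.08,0,1],[0.002,0.004,0,0.021,0.115,0,1],[0.002,0.004,0,0.028,0.15,0,1],[0.002,0.004,0,0.034,0.185,0,1],[0.002,0.004,0,0.039,0.215,0,1],[0.002,0.004,0,0.042,0.235,0,1]]'
python3 -m inch '[[0,0,0,0.002,0.008,0,1],[0,0,0,0.002,0.008,0,1],[0,0,0,0.002,0.008,0,1],[0,0,0,0.002,0.008,0,1],[0,0,0,0.002,0.008,0,1],[0,0,0,0.002,0.008,0,1],[0,0,0,0.002,0.008,0,1],[0,0,0,0.002,0.008,0,1]]'
python3 g.py .628 .154 .145
python3 v.py f2 .035 200,60,400,250 .029
python3 - <<'E'
from h import *
for c in("side","top"):
    im=ctrl.camera(c);cv2.imwrite(f"pics/{c}2.png",im)
big=cv2.resize(im[120:270,180:330],None,fx=4,fy=4,interpolation=cv2.INTER_CUBIC);cv2.imwrite("pics/f2t.png",np.clip(big*2.,0,255).astype(np.uint8))
E
```

```text
t: 7.35
position: [0.6252, 0.1522, 0.1427]
ee_rot: [-0.556, -3.086, 0.0]
wrist_force: [-0.5, 0.9, -2.5]
opening: 0.0567
t: 8.02
position: [0.6263, 0.1597, 0.143]
ee_rot: [-0.557, -3.086, -0.0]
wrist_force: [-0.2, 0.7, -2.3]
opening: 0.057
t 8.0167 pos [0.6263 0.1597 0.143 ] F [-0.22  0.68 -2.29] open 0.057 tool y/z [ 0.35   0.937 -0.001] [-0.0058  0.0012 -1.    ]
shift [-0.0036 -0.0047 -0.0021]
levelling turn(tool) [-0.0009 -0.0058 -0.    ]
```

View pics/f2.png

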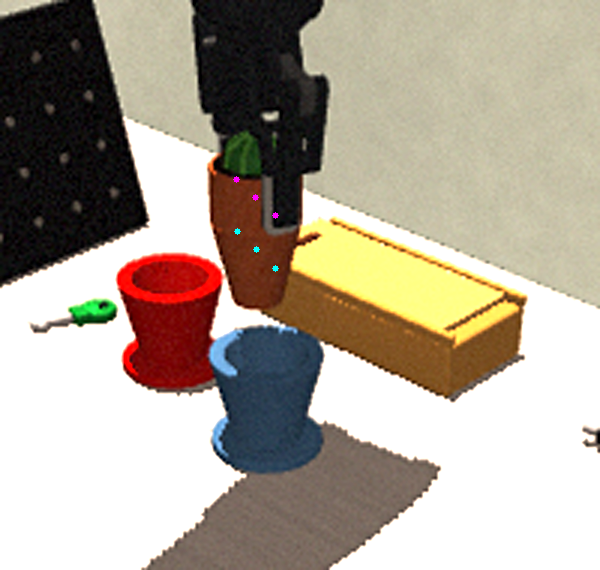

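View pics/f2t.png

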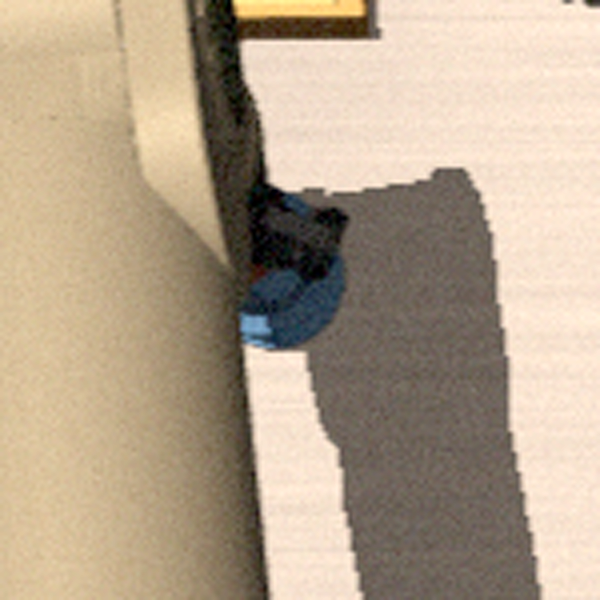

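The side view shows the pot at (250,230) above and slightly left of the planter at (266,390). I'll fit both in this same camera, masking out the gripper, to get the exact correction.

```bash
cat > m.py <<'E'
from h import *
import sys
off=.0347
def measure(z0=None,name=None):
    im=ctrl.camera("side").astype(int);z=ctrl.observe()["position"][2]-off if z0 is None else z0
    out={}
    for l,prof,x0,zz in(("cactus_pot",POT,ctrl.observe()["position"][:2],z),("planter",[(0,.038),(.006,.038),(.016,.026),(.071,.038)],(.628,.154),0)):
        cs=[d["pixels"] for d in ctrl.cut_out(l,"side")]
        cs=[m for m in cs if l!="planter" or im[m][:,0].mean()>im[m][:,2].mean()]
        if not cs: print("no",l);continue
        m=cs[0]
        # don't-care: gripper (very dark, grey), greens
        g=(im.max(2)<55)&((im.max(2)-im.min(2))<18)
        g|=(im[...,1]>im[...,2]+5)&(im[...,1]>im[...,0])
        dc=cv2.dilate(g.astype(np.uint8),np.ones((5,5)))>0
        if l=="planter" : 
            pm=out.get("pm");  dc|= (cv2.dilate(pm.astype(np.uint8),np.ones((5,5)))>0) if pm is not None else False
        else: out["pm"]=m
        w=(~dc).astype(np.float32);mf=m.astype(np.float32)
        f=lambda x:(np.abs(sil(x,prof,"side",zz)-mf)*w).sum()
        r=minimize(f,x0,method="Nelder-Mead",options=dict(initial_simplex=np.array(x0)+[[0,0],[.008,0],[0,.008]],xatol=1e-4))
        print(l,r.x.round(4),"z",round(zz,4),"res",round(r.fun/(mf*w).sum(),3));out[l]=r.x
    d=out["planter"]-out["cactus_pot"];
    from scipy.spatial.transform import Rotation as R
    print("world d",d.round(4),"tool d",R.from_rotvec(ctrl.observe()["ee_rot"]).inv().apply([*d,0]).round(4),"t",ctrl.observe()["t"])
measure(float(sys.argv[1]) if len(sys.argv)>1 else None)
E
python3 m.py
```

```text
cactus_pot [0.6284 0.1621] z 0.1081 res 0.04
planter [0.6295 0.1539] z 0 res 0.019
world d [ 0.0011 -0.0082] tool d [-0.0039 -0.0073 -0.    ] t 8.3167
```

```bash
python3 -m inch '[[0,-0.002,0,-0.001,-0.002,0,1],[0,-0.004,0,-0.002,-0.004,0.003,1],[-0.001,-0.005,0,-0.003,-0.005,0.007,1],[-0.001,-0.006,0,-0.0038,-0.006,0.011,1],[-0.001,-0.006,0,-0.0038,-0.006,0.015,1],[-0.001,-0.006,0,-0.0038,-0.006,0.018,1],[-0.001,-0.006,0,-0.0038,-0.006,0.018,1],[-0.001,-0.006,0,-0.0038,-0.006,0.018,1]]'
python3 g.py .628 .154 .145
python3 m.py;python3 v.py f3 .035 200,60,400,250 .029
```

```text
t: 8.98
position: [0.6273, 0.1537, 0.1243]
ee_rot: [-0.556, -3.091, 0.001]
wrist_force: [0.3, 0.0, -3.2]
opening: 0.0566
t 8.9833 pos [0.6273 0.1537 0.1243] F [ 0.28  0.01 -3.2 ] open 0.0566 tool y/z [ 0.349  0.937 -0.   ] [-8.e-04 -2.e-04 -1.e+00]
shift [-0.0005  0.0006 -0.0207]
levelling turn(tool) [-0.0005 -0.0007  0.    ]
cactus_pot [0.6288 0.155 ] z 0.09 res 0.027
planter [0.63   0.1533] z 0 res 0.008
world d [ 0.0012 -0.0017] tool d [-0.0017 -0.0011  0.    ] t 9.1333
```

View pics/f3.png

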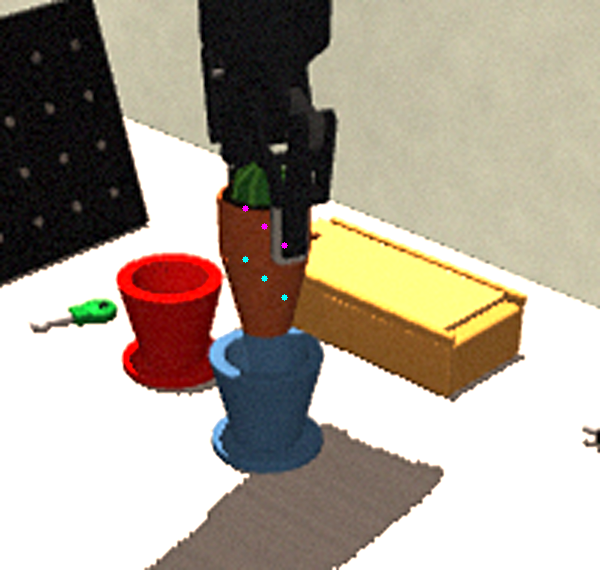

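The foot at (265,335) sits over the planter mouth at (266,345), with about 1.5 mm left to correct. Lowering 45 of the 65 mm.

```bash
python3 -m inch '[[0,0,0,-0.001,-0.001,0.004,1],[0,0,0,-0.001,-0.001,0.01,1],[0,0,0,-0.001,-0.001,0.018,1],[0,0,0,-0.001,-0.001,0.026,1],[0,0,0,-0.001,-0.001,0.034,1],[0,0,0,-0.001,-0.001,0.04,1],[0,0,0,-0.001,-0.001,0.045,1],[0,0,0,-0.001,-0.001,0.045,1]]'
python3 g.py .628 .154 .0589
python3 m.py;python3 v.py f4 .035 200,60,400,250 .029
```

```text
t: 9.85
position: [0.6274, 0.1522, 0.0783]
ee_rot: [-0.556, -3.09, 0.002]
wrist_force: [-0.5, 0.4, -2.5]
opening: 0.0572
t 9.85 pos [0.6274 0.1522 0.0783] F [-0.53  0.42 -2.46] open 0.0572 tool y/z [ 0.349  0.937 -0.001] [-1.9e-03 -6.0e-04 -1.0e+00]
shift [0.     0.0019 0.0194]
levelling turn(tool) [-0.0013 -0.0016 -0.    ]
cactus_pot [0.6435 0.1675] z 0.0445 res 0.052
planter [0.6307 0.1542] z 0 res 0.016
world d [-0.0128 -0.0133] tool d [ 0.0073 -0.0169 -0.    ] t 10.0
```

View pics/f4.png

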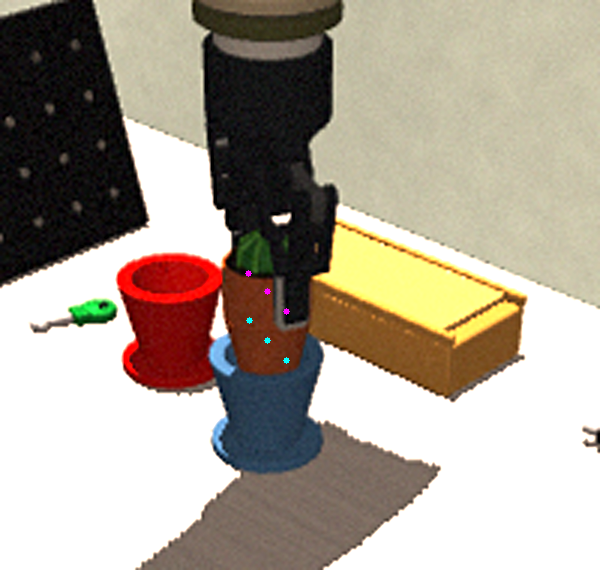

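The fit now misreads because the planter hides the foot, but the picture shows the pot centred and entering at (265,360), with no contact force. Lowering on.

```bash
python3 -m inch '[[0,0,0,0,0.001,0.002,1],[-0.001,-0.001,0,0,0.001,0.004,1],[-0.001,-0.0015,0,0,0.001,0.006,1],[-0.001,-0.0015,0,0,0.001,0.008,1],[-0.001,-0.0015,0,0,0.001,0.01,1],[-0.001,-0.0015,0,0,0.001,0.012,1],[-0.001,-0.0015,0,0,0.001,0.014,1],[-0.001,-0.0015,0,0,0.001,0.014,1]]'
python3 g.py .628 .154 .0589
```

```text
t: 10.72
position: [0.6287, 0.1532, 0.0659]
ee_rot: [0.556, 3.09, 0.001]
wrist_force: [0.4, -0.2, -2.9]
opening: 0.0567
t 10.7167 pos [0.6287 0.1532 0.0659] F [ 0.42 -0.21 -2.94] open 0.0567 tool y/z [0.349 0.937 0.001] [ 2.1e-03  5.0e-04 -1.0e+00]
shift [0.0009 0.0005 0.007 ]
levelling turn(tool) [0.0012 0.0018 0.    ]
```

```bash
python3 -m inch '[[0,0,0,0,0,0.001,1],[0,0.001,0,0,0,0.002,1],[0.001,0.0015,0,0,0,0.003,1],[0.001,0.0015,0,0,0,0.004,1],[0.001,0.0015,0,0,0,0.005,1],[0.001,0.0015,0,0,0,0.006,1],[0.001,0.0015,0,0,0,0.006,1],[0.001,0.0015,0,0,0,0.006,1]]'
python3 g.py .628 .154 .0589
```

```text
t: 11.38
position: [0.6287, 0.1533, 0.0604]
ee_rot: [0.556, 3.091, 0.001]
wrist_force: [-3.9, 0.2, 4.4]
opening: 0.0566
t 11.3833 pos [0.6287 0.1533 0.0604] F [-3.9   0.22  4.44] open 0.0566 tool y/z [0.349 0.937 0.001] [ 6.e-04  4.e-04 -1.e+00]
shift [0.0009 0.0004 0.0015]
levelling turn(tool) [0.0006 0.0004 0.    ]
```

Contact has begun near the expected height, with the planter pushing back along −x. I'll give about 1 mm that way and go a little further down.

```bash
python3 -m inch '[[0,0,0,0.001,0,0,1],[0,0,0,0.001,0,0,1],[0,0,0,0.001,0,0.001,1],[0,0,0,0.001,0,0.001,1],[0,0,0,0.001,0,0.001,1],[0,0,0,0.001,0,0.0015,1],[0,0,0,0.001,0,0.0015,1],[0,0,0,0.001,0,0.0015,1]]'
python3 g.py .628 .154 .0589; python3 v.py f5 .035 200,60,400,250 .029
```

```text
t: 12.05
position: [0.6283, 0.1534, 0.0599]
ee_rot: [0.557, 3.09, 0.001]
wrist_force: [-3.9, -1.9, 8.5]
opening: 0.0568
t 12.05 pos [0.6283 0.1534 0.0599] F [-3.87 -1.87  8.49] open 0.0568 tool y/z [0.349 0.937 0.001] [ 1.7e-03  6.0e-04 -1.0e+00]
shift [0.0005 0.0004 0.001 ]
levelling turn(tool) [ 0.0012  0.0014 -0.    ]
```

View pics/f5.png

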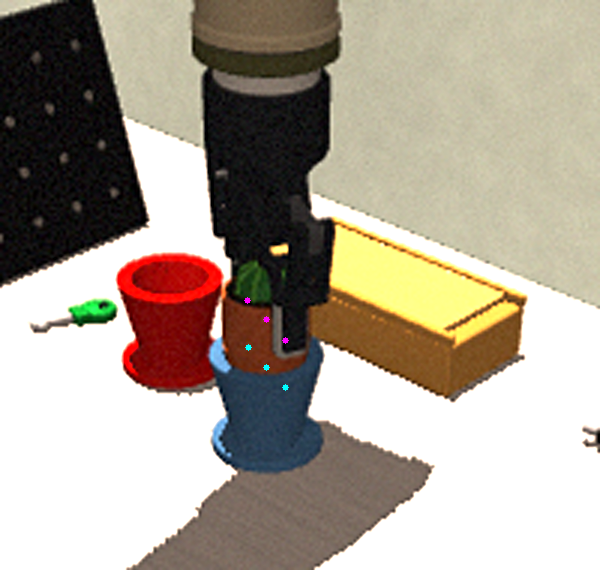

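```bash
python3 -m inch '[[0.001,0.001,0,0.001,-0.001,0,1],[0.001,0.001,0,0.0015,-0.001,0,1],[0.001,0.001,0,0.0015,-0.001,0.001,1],[0.001,0.001,0,0.0015,-0.001,0.001,1],[0.001,0.001,0,0.0015,-0.001,0.002,1],[0.001,0.001,0,0.0015,-0.001,0.002,1],[0.001,0.001,0,0.0015,-0.001,0.002,1],[0.001,0.001,0,0.0015,-0.001,0.002,1]]'
python3 g.py .628 .154 .0589
```

```text
t: 12.77
position: [0.6276, 0.1532, 0.0595]
ee_rot: [0.557, 3.089, 0.002]
wrist_force: [-2.2, -1.1, 10.3]
opening: 0.0566
t 12.7667 pos [0.6276 0.1532 0.0595] F [-2.18 -1.15 10.29] open 0.0566 tool y/z [0.349 0.937 0.002] [ 2.9e-03  9.0e-04 -1.0e+00]
shift [-0.0001  0.0009  0.0006]
levelling turn(tool) [ 0.0019  0.0024 -0.    ]
```

It's seated firmly: 10 N upward force and no further descent. Opening gradually.

```bash
python3 -m inch '[[0,0,0,0,0,0,-0.3],[0,0,0,0,0,0,-0.36],[0,0,0,0,0,0,-0.42],[0,0,0,0,0,0,-0.5],[0,0,0,0,0,0,-0.6],[0,0,0,0,0,0,-0.8],[0,0,0,0,0,0,-1],[0,0,0,0,0,0,-1]]'
python3 g.py .628 .154 .0589; python3 v.py f6 .035 200,60,400,250
```

```text
t: 13.43
position: [0.6276, 0.1532, 0.0594]
ee_rot: [0.557, 3.089, 0.002]
wrist_force: [-0.0, -0.6, -0.5]
opening: 0.0853
t 13.4333 pos [0.6276 0.1532 0.0594] F [-0.02 -0.65 -0.52] open 0.0853 tool y/z [0.349 0.937 0.002] [ 2.8e-03  9.0e-04 -1.0e+00]
shift [-0.0001  0.0009  0.0005]
levelling turn(tool) [ 0.0018  0.0023 -0.    ]
```

View pics/f6.png

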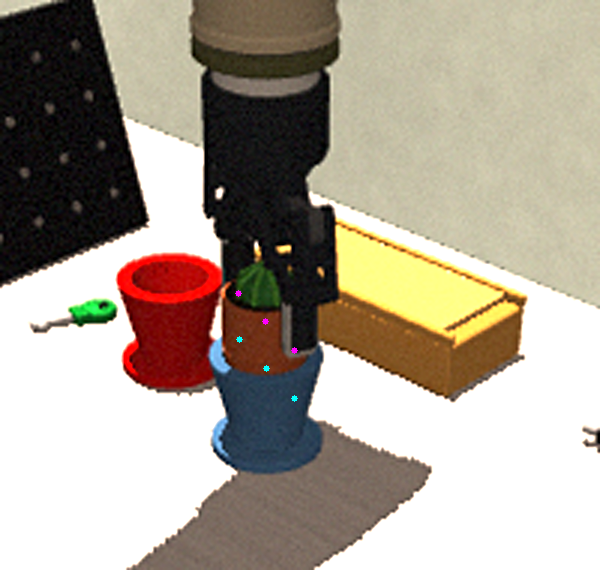

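The fingers are open and clear of the pot, which stands upright. Retreating straight up.

```bash
python3 -m inch '[[0,0,0,0,0,-0.005,-1],[0,0,0,0,0,-0.015,-1],[0,0,0,0,0,-0.03,-1],[0,0,0,0,0,-0.05,-1],[0,0,0,0,0,-0.075,-1],[0,0,0,0,0,-0.1,-1],[0,0,0,0,0,-0.125,-1],[0,0,0,0,0,-0.13,-1]]'
python3 -m inch '[[0,0,0,0,0.02,0,-1],[0,0,0,0.02,0.04,0,-1],[0,0,0,0.04,0.07,0,-1],[0,0,0,0.07,0.1,0,-1],[0,0,0,0.1,0.12,0,-1],[0,0,0,0.12,0.14,0,-1],[0,0,0,0.13,0.15,0,-1],[0,0,0,0.13,0.15,0,-1]]'
python3 g.py .628 .154 .0589
python3 - <<'E'
from h import *
for c in("side","top"):
    im=ctrl.camera(c);cv2.imwrite(f"pics/{c}9.png",im)
s=cv2.imread("pics/side9.png")[120:250,210:360];t=cv2.imread("pics/top9.png")[130:260,170:320]
cv2.imwrite("pics/z9.png",cv2.resize(np.hstack([s,t]),None,fx=2.6,fy=2.6,interpolation=cv2.INTER_CUBIC))
side=cv2.imread("pics/side9.png")
U=[(0,.038),(.006,.038),(.016,.026),(.071,.038)];POTC=POT+[(.0901,.019),(.1,.017),(.108,.006)]
# union fit over planter xy, pot height, pot offset in side + top
m=ctrl.cut_out
import itertools
masks={}
for c in("side","top"):
    im=ctrl.camera(c)
    pl=[d["pixels"] for d in m("planter",c)];pl=[p for p in pl if im[p][:,0].mean()>im[p][:,2].mean()]
    po=[d["pixels"] for d in m("cactus_pot",c)]
    print(c,len(pl),len(po))
    if pl and po: masks[c]=(pl[0],po[0])
for c,(a_,b_) in masks.items():
    u=(a_|b_).astype(np.float32)
    f=lambda p:np.abs(np.maximum(sil(p[:2],U,c),sil(p[2:4],POTC,c,p[4]))-u).sum()+40*abs(np.hypot(p[2]-p[0],p[3]-p[1]))/.01*.2
    x0=[.629,.154,.629,.154,.026]
    r=minimize(f,x0,method="Nelder-Mead",options=dict(initial_simplex=np.array(x0)+np.vstack([np.zeros(5),np.eye(5)*.006]),xatol=1e-4,maxiter=1200))
    print(c,r.x.round(4),r.fun/u.sum())
for l in("bowl","white_pot"):
    for c in("side","top"): print(l,c,[np.round(d["position"],3).tolist() for d in ctrl.look_for(l,c)][:1])
print(ctrl.observe()["t"])
E
```

```text
t: 14.15
position: [0.6295, 0.1531, 0.1959]
ee_rot: [0.556, 3.082, 0.008]
wrist_force: [0.4, -0.5, 1.4]
opening: 0.0854
t: 14.82
position: [0.5574, 0.3441, 0.1959]
ee_rot: [0.545, 3.085, 0.011]
wrist_force: [1.1, 0.3, -0.7]
opening: 0.0857
t 14.8167 pos [0.5574 0.3441 0.1959] F [ 1.1   0.28 -0.69] open 0.0857 tool y/z [0.343 0.939 0.008] [ 0.0095  0.0053 -0.9999]
shift [-0.1305 -0.1555  0.1366]
levelling turn(tool) [ 0.0082  0.0071 -0.    ]
side 1 1
top 0 1Traceback (most recent call last):
  File "<stdin>", line 22, in <module>
    res = _minimize_neldermead(fun, x0, args, callback, bounds=bounds,
                               **options)
    fxcc = func(xcc)
    fx = function(np.copy(x), *(wrapper_args + args))
  File "<stdin>", line 20, in <lambda>
  File "h.py", line 11, in sil
    R=[proj(np.c_[xy[0]+r*np.cos(a),xy[1]+r*np.sin(a),np.full(40,z+z0)],c) for z,r in prof]
       ~~~~^^^^^^^^^^^^^^^^^^^^^^^^^^^^^^^^^^^^^^^^^^^^^^^^^^^^^^^^^^^^^^^
  File "h.py", line 5, in proj
    k=ctrl.calibration(c);T=np.linalg.inv(k["pose"]);p=P@T[:3,:3].T+T[:3,3]
ValueError: time passes only in moves, steps and waits
```

View pics/z9.png

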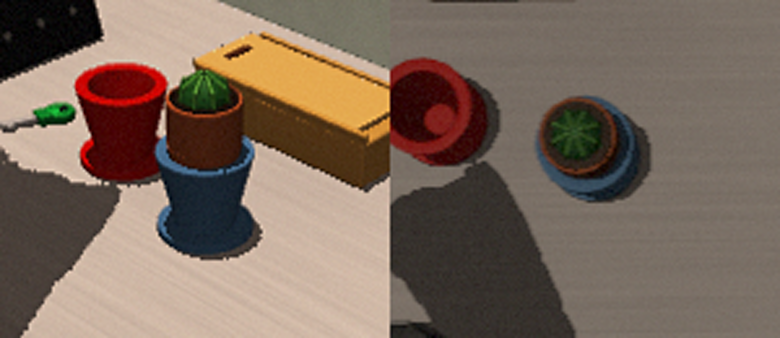

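View pics/side9.png

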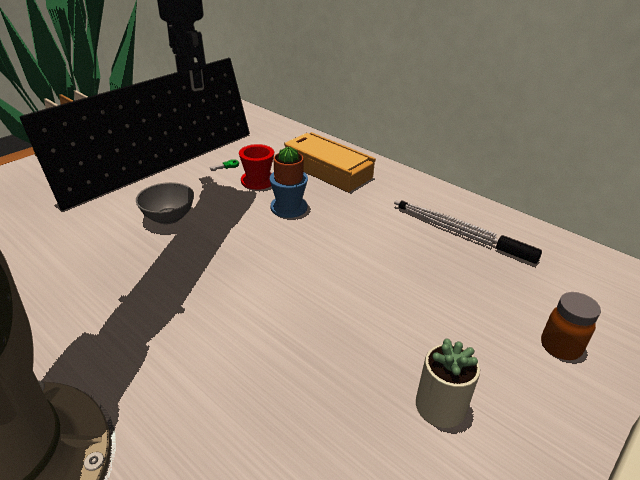

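The crops show the pot upright in the blue planter: in the side crop the collar is at (205,130) and the planter at (205,200). My fit hit a limit on calibration calls, so I'll cache that and check the seating height.

```bash
python3 - <<'E'
import h
from h import *
K={c:ctrl.calibration(c) for c in("side","top")}
class C: 
    calibration=staticmethod(lambda c:K[c])
h.ctrl=C
U=[(0,.038),(.006,.038),(.016,.026),(.071,.038)];POTC=POT+[(.0901,.019),(.1,.017),(.108,.006)]
im=ctrl.camera("side")
pl=[d["pixels"] for d in ctrl.cut_out("planter","side")];pl=[p for p in pl if im[p][:,0].mean()>im[p][:,2].mean()][0]
po=ctrl.cut_out("cactus_pot","side")[0]["pixels"]
# planter alone: ignore pot pixels
w=1-(cv2.dilate(po.astype(np.uint8),np.ones((3,3))));mf=pl.astype(np.float32)
g=lambda p:(np.abs(sil(p,U,"side")-mf)*w).sum()
r=minimize(g,[.629,.154],method="Nelder-Mead",options=dict(initial_simplex=[[.629,.154],[.635,.154],[.629,.16]]));p=r.x
print("planter",p.round(4),r.fun/mf.sum())
u=(pl|po).astype(np.float32)
for z in np.arange(.018,.044,.003):
    print(round(z,3),round(float(np.abs(np.maximum(sil(p,U,"side"),sil(p,POTC,"side",z))-u).sum()),1))
S=4;u0,v0=230,125
big=cv2.resize(im[v0:v0+110,u0:u0+120],None,fx=S,fy=S,interpolation=cv2.INTER_CUBIC)
for z,rr,col in((.114,.029,(255,255,0)),(.071,.038,(0,255,255)),(0,.038,(0,255,255))):
    q=(proj(np.c_[p[0]+rr*np.cos(a),p[1]+rr*np.sin(a),np.full(40,z)],"side")+.5-[u0,v0])*S
    cv2.polylines(big,[q.astype(np.int32)],True,col,1)
cv2.imwrite("pics/last.png",big)
for l in("bowl","white_pot"): print(l,[np.round(d["position"],3).tolist() for d in ctrl.look_for(l,"side")][:1])
print(ctrl.observe()["t"])
E
```

```text
planter [0.6314 0.1568] 0.0635264598540146
0.018 175.2
0.021 147.9
0.024 154.0
0.027 195.1
0.03 238.6
0.033 281.1
0.036 327.5
0.039 370.6
0.042 414.1
bowl [[0.447, 0.321, 0.03]]
white_pot [[0.404, -0.331, 0.08]]
15.4667
```

View pics/last.png

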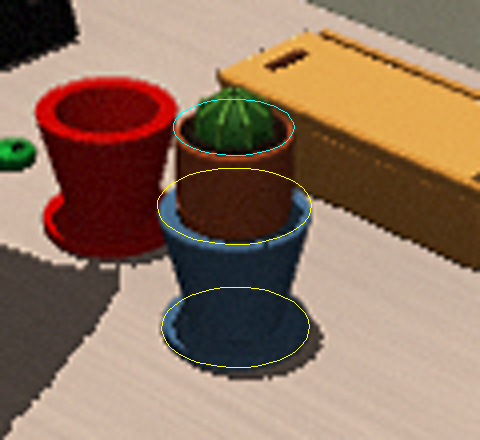

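The best-fit seating height is 21–24 mm against 24 mm expected. The pot is upright and the bowl and white pot haven't moved. Handing in.

```bash
python3 -c "
from rig import ctrl
print(ctrl.job_done())"
```

```text
the job is handed in; nothing more can be done
None
```

The cactus pot is back in the blue planter. I gripped it by its collar, carried it over, lowered it to gentle contact, released it and backed the gripper clear. The robot clock read about 15.5 s at hand-in.

**Last checks**
- **Seating:** the final side picture shows the pot upright and centred. Its best-fit seating height is 21–24 mm, against 24 mm expected.
- **Contact force:** at hand-over the vertical wrist force was about 10 N. It fell to about 0 once the fingers opened.
- **Other things:** the planter is upright. The bowl and white pot read within about 5 mm of their first positions, which is detector noise. I never reached for the red look-alike, and it looks unmoved in the pictures.

**Checks that failed or disagreed**
- **Gripper height:** both cameras put the fingertips about 35 mm higher than the stated tool geometry and reported position implied. I set the grasp height from the pictures.
- **Pot fit in the planter:** the pot fit became useless once the foot was inside the planter, so I finished the lowering on force and height.
- **Final top view:** the detector missed the planter there, so I judged the top picture by eye.

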